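Move the parts row to the steel rack in reverse order

TASK

Move the four parts from the wooden rack to the empty blue and grey steel rack, one to a bay, in reverse order: as seen from the robot, what stood leftmost in the wooden rack must stand rightmost in the steel rack, and so on along the row. Keep each part upright, stand it flat on the floor of its bay, and let go of everything.

Things in the scene. Friction and masses are not known exactly. Their poses are not given: they have to be found in the camera images.
- wood_rack: wooden rack, 68x252x22 mm; at the start a part stands at the centre of each bay; label ledge 18 wide, 5 high along its front (-x). 4 bays in a row along y, centres at x 0, y +93, +31, -31, -93 mm; each 60 (x) by 58 (y) mm inside, floor top at z 5; lips front and back 9 high, dividers 14, ends 22, all 4 thick. Fixed, yaw up to 0.2 rad. Origin under its centre; x away from robot, y left
- steel_rack: steel parts rack with grey floor and blue walls, 68x252x22 mm, empty at the start. 4 bays in a row along y, centres at x 0, y +93, +31, -31, -93 mm; each 60 (x) by 58 (y) mm inside, floor top at z 5; lips front and back 9 high, dividers 14, ends 22, all 4 thick. Fixed, yaw up to 0.2 rad. Origin under its centre; x away from robot, y left
- jar: round jar, brown body and white lid, 47 mm in diameter, 44 mm high; origin at the centre of its underside, z up
- wire_spool: spool of copper wire with yellow end flanges 48 mm in diameter and 3 mm thick, wire body 34 mm in diameter, 40 mm high, standing on a flange; origin at the centre of its underside, z up
- red_pack: small red box, 35x35 mm, 26 mm high; sides parallel to the wooden rack's at the start; origin at the centre of its underside, z up
- bearing: dark grey bearing block: base 30 mm (x) by 50 mm (y) and 35 mm high, with a round grey barrel of 24 mm diameter and 32 mm length lying along x on its top (overall height 52 mm); its x is parallel to the wooden rack's x at the start; origin at the centre of its underside, z up
- label_jar: White label plate, 12x34x1 mm, lying on the front ledge of the wooden rack in front of the bay in which the jar stands at the start. Fixed; it only records the starting order. Origin at the centre of its underside
- label_wire_spool: Yellow label plate, 12x34x1 mm, lying on the front ledge of the wooden rack in front of the bay in which the wire spool stands at the start. Fixed; it only records the starting order. Origin at the centre of its underside
- label_red_pack: Red label plate, 12x34x1 mm, lying on the front ledge of the wooden rack in front of the bay in which the red box stands at the start. Fixed; it only records the starting order. Origin at the centre of its underside
- label_bearing: Dark grey label plate, 12x34x1 mm, lying on the front ledge of the wooden rack in front of the bay in which the bearing block stands at the start. Fixed; it only records the starting order. Origin at the centre of its underside
There are look-alikes about, which are no part of the job. Several things have the shape of the red_pack; the one meant has the colours described above.

How it is judged:
At the end, for the whole second after the job is handed in: Each part stands in the steel rack in the bay that mirrors its starting bay in the wooden rack (leftmost to rightmost and so on), its centre within 15 mm of the bay's centre along and across the rack, its underside within 4 mm of the bay floor, upright within 0.12 rad, and at rest (((y of label_jar in the frame of wood_rack between 0.073 and 0.113 m and y of jar in the frame of steel_rack between -0.108 and -0.078 m) or (y of label_jar in the frame of wood_rack between 0.011 and 0.051 m and y of jar in the frame of steel_rack between -0.046 and -0.016 m) or (y of label_jar in the frame of wood_rack between -0.051 and -0.011 m and y of jar in the frame of steel_rack between 0.016 and 0.046 m) or (y of label_jar in the frame of wood_rack between -0.113 and -0.073 m and y of jar in the frame of steel_rack between 0.078 and 0.108 m)) and x of jar in the frame of steel_rack between -0.015 and 0.015 m and z of jar in the frame of steel_rack between 0.001 and 0.009 m and angle between each of jar, wire_spool, red_pack, bearing's own z axis and vertical below 0.12 rad and linear speed of each of jar, wire_spool, red_pack, bearing below 0.02 m/s and ((y of label_wire_spool in the frame of wood_rack between 0.073 and 0.113 m and y of wire_spool in the frame of steel_rack between -0.108 and -0.078 m) or (y of label_wire_spool in the frame of wood_rack between 0.011 and 0.051 m and y of wire_spool in the frame of steel_rack between -0.046 and -0.016 m) or (y of label_wire_spool in the frame of wood_rack between -0.051 and -0.011 m and y of wire_spool in the frame of steel_rack between 0.016 and 0.046 m) or (y of label_wire_spool in the frame of wood_rack between -0.113 and -0.073 m and y of wire_spool in the frame of steel_rack between 0.078 and 0.108 m)) and x of wire_spool in the frame of steel_rack between -0.015 and 0.015 m and z of wire_spool in the frame of steel_rack between 0.001 and 0.009 m and ((y of label_red_pack in the frame of wood_rack between 0.073 and 0.113 m and y of red_pack in the frame of steel_rack between -0.108 and -0.078 m) or (y of label_red_pack in the frame of wood_rack between 0.011 and 0.051 m and y of red_pack in the frame of steel_rack between -0.046 and -0.016 m) or (y of label_red_pack in the frame of wood_rack between -0.051 and -0.011 m and y of red_pack in the frame of steel_rack between 0.016 and 0.046 m) or (y of label_red_pack in the frame of wood_rack between -0.113 and -0.073 m and y of red_pack in the frame of steel_rack between 0.078 and 0.108 m)) and x of red_pack in the frame of steel_rack between -0.015 and 0.015 m and z of red_pack in the frame of steel_rack between 0.001 and 0.009 m and ((y of label_bearing in the frame of wood_rack between 0.073 and 0.113 m and y of bearing in the frame of steel_rack between -0.108 and -0.078 m) or (y of label_bearing in the frame of wood_rack between 0.011 and 0.051 m and y of bearing in the frame of steel_rack between -0.046 and -0.016 m) or (y of label_bearing in the frame of wood_rack between -0.051 and -0.011 m and y of bearing in the frame of steel_rack between 0.016 and 0.046 m) or (y of label_bearing in the frame of wood_rack between -0.113 and -0.073 m and y of bearing in the frame of steel_rack between 0.078 and 0.108 m)) and x of bearing in the frame of steel_rack between -0.015 and 0.015 m and z of bearing in the frame of steel_rack between 0.001 and 0.009 m); the robot touches nothing.
It fails at once if the jar is tipped over (more than 0.7 rad) (angle between jar's own z axis and vertical above 0.7 rad).
It fails at once if the wire spool is tipped over (more than 0.7 rad) (angle between wire_spool's own z axis and vertical above 0.7 rad).
It fails at once if the red pack is tipped over (more than 0.7 rad) (angle between red_pack's own z axis and vertical above 0.7 rad).
It fails at once if the bearing is tipped over (more than 0.7 rad) (angle between bearing's own z axis and vertical above 0.7 rad).
It also fails if it takes over 96 s, if anything falls off the work surface, if the arm or the gripper's body presses on something with over 40 N, if the wrist force passes 120 N, or if a joint passes its speed limit or range.

ROBOT

A 6-joint arm with a two-finger parallel gripper is mounted at the origin on a cart in front of the work surface, level with it; the furniture and walls round the work are solid. World frame = base frame: x ahead of the robot, y to its left, z up, the work surface at z = 0. Lengths are in m, angles in rad, forces in N, time in s.
With the tool pointing down it reaches from about 0.4 to 0.925 m from the base axis. Payload 12.5 kg.
Tool frame: the origin (TCP) lies on the centre line of the jaws, within the pads' length; the fingertips stand 25 mm ahead of it and the grasp point (between the pads) lies 6 mm ahead of it; z points along the fingers, y is the line along which they close (so a half turn about z gives the same grasp; the last joint's range is limited). The gripper opens to 95 mm and grips with 3 to 60 N. Pads are 20 mm wide; open, the fingers measure 119 mm over their backs; the gripper's body (75 mm by 180 mm) begins 59 mm behind the grasp point.
Start: joints at [-1.301, 0.491, 1.559, -0, 1.092, -0.106], TCP at [0.229, -0.581, 0.24] pointing down, gripper open.
Joint ranges: [-3.1, 3.1], [-0.84, 2.19], [0.05, 2.79], [-1.13, 4.28], [0.06, 2.93], [-2.69, 2.69]. Speed limits (rad/s): [2.22, 2.22, 2.79, 3.14, 3.14, 3.14].

INTERFACE

Orientations are given as a unit quaternion [w, x, y, z].
In Python, from rig import readout, cams, job gives the robot as it stands. The module is installed in compiled form; this text tells all that it offers.
- The arm moves only by the shell command python3 -m pendant 'ROWS' [FORCE]. ROWS is JSON, a list of rows, each a list of 3 entries, a list of its own where there are three numbers: the opening, from -1 (shut) to 1 (fully open), so that 0 is half open, then the shift along the tool's x, y, z in mm, then the turn about the tool's z in rad. In form: [[hand, [x, y, z], spin], ...]. A call has 1 to 20 rows; each row is the pose to reach, as a shift and turn from the pose commanded when the call began, along the tool's axes at that moment; what a row does not reach only later rows make up. A row lasts 1/8 s, in which the tool goes at most 62.5 mm and 10.7 degrees, less where a joint would pass 70% of its speed; a pose out of reach is approached as far as the arm can. A call with a gripper value outside its range is refused whole. The fingers move at their own pace and stop on an object; FORCE is the grip in N (left out, the last holds). Time passes only in rows, so rows that repeat a pose let the fingers close. It gives the time, the measured TCP pose, the force, the opening and the grip force at its end, in the units of the state.
- readout.read_state(): the state, without advancing time (a new reading comes with each control period).
- cams.grab_frame(name): name is "scene" or "top" or "wrist"; returns the picture (420x560x3 uint8, red, green, blue); there is no depth.
- cams.camera_model(name): a dict with "mtx" (3x3 intrinsics, pixels), "R" (3x3) and "t" (3): a world point X has camera coordinates R X + t. Camera axes: x right, y down, z forward; pixel columns grow to the right and rows downward; lengths in m; the calibration is good to about 2 mm. A picture is of the moment at which its call begins: read the wrist's pose just before it. camera_model takes no time and is no camera call; for the wrist camera it gives the pose at the moment of the call.
- job.hand_in(): hands the job in; it is judged then, once.
Trained networks look in the newest picture that a camera, given by its name, has taken for a name from the list of things; names that differ only in an ending like _2 or _b are one class to them, and where a whole thing is asked for, a point or a joint stands for the part that bears it (a point fixed in the world has none). Each returns a list of dicts, best first, with "p" (0 to 1); they miss things now and then, are a little off and sometimes report something else, mostly with a low value. They report only what shows in the picture. A call takes as long as a camera call. They do not tell look-alikes from the thing itself.
- cams.search_frame(camera, query): "box" ([left, top, width, height] in pixels, round what is visible of it).
- cams.masks_of(camera, query): "pixels" (420x560 bool, what is visible of it) and "box" ([left, top, width, height] in pixels, round what is visible of it).
The state is a dict: "t": time; "joints": joint angles; "qvel": joint speeds; "joint_efforts": joint torques, N m; "tcp_pos": TCP position; "ee_rot": TCP orientation; "force": force on the tool from outside, world axes, zero at the start; "torque": the same for the moment, N m; "grip_width": opening from 0.0 (shut) to 1.0 (fully open); "grip_force": force on a finger pad.
Only numpy, scipy, OpenCV 4.12 (cv2) and the standard library are available. Lean on these libraries where they do the work, as an engineer would, in place of code of your own. Each camera call takes 0.05 s, during which the arm holds its last target. There are 200 camera calls.

## Working session

There is one attempt and no reset: what is moved stays moved. The work goes in short steps, Python scripts to look and compute and a shell command to move; the robot and the scene stay as the last step left them, time stands still between calls to the robot, and variables do not carry over. Pictures are saved under pics/ and viewed, at most 14 in all, crops included, and the job is handed in when it is done.

```bash
mkdir -p pics
python3 - <<'E'
from rig import readout,cams
import cv2,numpy as np
s=readout.read_state();print({k:np.round(v,3) for k,v in s.items()})
for c in("top","scene"):
    im=cams.grab_frame(c);cv2.imwrite(f"pics/{c}0.png",im[:,:,::-1])
    m=cams.camera_model(c);print(c,np.round(m["mtx"],1).tolist(),np.round(m["R"],3).tolist(),np.round(m["t"],3))
    for q in("wood_rack","steel_rack","jar","wire_spool","red_pack","bearing","label_jar","label_bearing"):
        print(c,q,[(round(d["p"],2),np.round(d["box"]).tolist()) for d in cams.search_frame(c,q)][:4])
E
```

```text
{'t': np.float64(0.0), 'joints': array([-1.301,  0.492,  1.559, -0.   ,  1.092, -0.106]), 'qvel': array([-0.001, -0.001,  0.   , -0.   ,  0.002, -0.   ]), 'joint_efforts': array([-0.0000e+00, -6.1264e+01, -2.5818e+01,  6.9000e-02,  4.8000e-02,
       -0.0000e+00]), 'tcp_pos': array([ 0.229, -0.581,  0.239]), 'ee_rot': array([-0.001,  0.982,  0.187, -0.   ]), 'force': array([-0.372,  0.375, -0.267]), 'torque': array([-0.005,  0.037,  0.027]), 'grip_force': np.float64(0.0), 'grip_width': np.float64(1.0)}
top [[406.4, 0.0, 282.5], [0.0, 406.4, 210.2], [0.0, 0.0, 1.0]] [[-0.024, -1.0, 0.011], [-0.985, 0.022, -0.17], [0.17, -0.015, -0.985]] [0.002 0.569 0.982]
top wood_rack [(0.78, [303.0, 207.0, 93.0, 36.0]), (0.38, [311.0, 231.0, 13.0, 4.0])]
top steel_rack [(0.86, [151.0, 230.0, 102.0, 36.0])]
top jar []
top wire_spool [(0.77, [353.0, 210.0, 21.0, 22.0])]
top red_pack [(0.55, [332.0, 211.0, 18.0, 19.0]), (0.55, [353.0, 167.0, 16.0, 17.0])]
top bearing [(0.87, [378.0, 214.0, 23.0, 13.0])]
top label_jar [(0.44, [307.0, 231.0, 16.0, 10.0])]
top label_bearing [(0.58, [382.0, 239.0, 12.0, 4.0])]
scene [[434.5, 0.0, 277.0], [0.0, 434.5, 212.1], [0.0, 0.0, 1.0]] [[0.977, -0.212, -0.003], [-0.135, -0.615, -0.777], [0.163, 0.76, -0.63]] [-0.545  0.123  0.966]
scene wood_rack [(0.82, [258.0, 247.0, 60.0, 101.0])]
scene steel_rack [(0.91, [226.0, 157.0, 28.0, 58.0])]
scene jar [(0.55, [269.0, 238.0, 23.0, 29.0])]
scene wire_spool [(0.88, [280.0, 282.0, 27.0, 29.0])]
scene red_pack [(0.83, [340.0, 278.0, 23.0, 24.0]), (0.72, [276.0, 266.0, 19.0, 19.0])]
scene bearing [(0.94, [283.0, 305.0, 24.0, 34.0])]
scene label_jar []
scene label_bearing [(0.68, [266.0, 326.0, 9.0, 12.0])]
```

```bash
python3 - <<'E'
import cv2
a=cv2.imread("pics/top0.png")[140:300,120:440];cv2.imwrite("pics/t0c.png",cv2.resize(a,None,fx=2.5,fy=2.5,interpolation=2))
E
cat > h.py <<'E'
from rig import readout,cams
import cv2,numpy as np
from scipy.spatial.transform import Rotation as Ro
def ray(m,uv,z):
    d=m["R"].T@np.linalg.inv(m["mtx"])@np.array([*uv,1.]);o=-m["R"].T@m["t"]
    return (o+d*(z-o[2])/d[2])[:2]
def proj(m,X):
    c=np.atleast_2d(X)@m["R"].T+m["t"];p=c@m["mtx"].T;return p[:,:2]/p[:,2:]
def tri(ms,uvs):
    A=[];b=[]
    for m,uv in zip(ms,uvs):
        d=m["R"].T@np.linalg.inv(m["mtx"])@np.array([*uv,1.]);d/=np.linalg.norm(d);o=-m["R"].T@m["t"]
        P=np.eye(3)-np.outer(d,d);A.append(P);b.append(P@o)
    return np.linalg.lstsq(np.vstack(A),np.hstack(b),rcond=None)[0]
def Rt():
    w,x,y,z=readout.read_state()["ee_rot"];return Ro.from_quat([x,y,z,w]).as_matrix()
def shift(target):
    s=readout.read_state();return Rt().T@(np.array(target)-s["tcp_pos"])*1000
E
python3 - <<'E'
from h import *
m=cams.camera_model("top");print("top cam pos",-m["R"].T@m["t"])
for n,u in dict(W=(349,225),S=(202,248),jar=(315,218),spool=(363,221),red=(341,220),bear=(389,220)).items(): print(n,ray(m,u,.02))
m=cams.camera_model("wrist");print(-m["R"].T@m["t"],m["R"],m["mtx"]);print(Rt())
E
```

```text
top cam pos [0.39365778 0.00447427 1.06408911]
W [ 0.53104891 -0.18346463]
S [0.48021381 0.19662093]
jar [ 0.55139042 -0.09583382]
spool [ 0.54071058 -0.22049003]
red [ 0.54462076 -0.16330532]
bear [ 0.54181721 -0.28849628]
[ 0.3017303  -0.55269668  0.3839762 ] [[ 3.66346784e-01 -9.30478386e-01  8.29604108e-05]
 [-8.94895103e-01 -3.52312554e-01  2.73931779e-01]
 [-2.54858372e-01 -1.00428267e-01 -9.61749122e-01]] [[325.13401444   0.         284.62737501]
 [  0.         325.13401444 216.92796257]
 [  0.           0.           1.        ]]
[[ 9.30214349e-01  3.67016709e-01  2.63616945e-05]
 [ 3.67016710e-01 -9.30214346e-01 -7.25284719e-05]
 [-2.09713467e-06  7.71422076e-05 -9.99999997e-01]]
```

View pics/t0c.png

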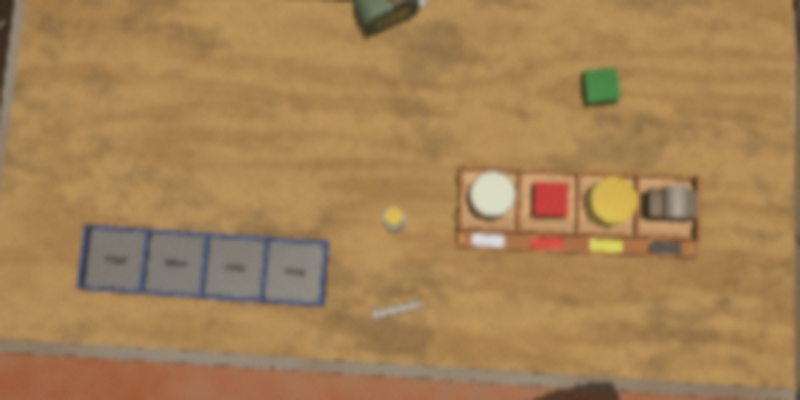

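The crop shows the wooden rack at crop (455–700, 168–255). Left to right it holds jar (white), red box, spool (yellow) and bearing, and the labels agree. The empty steel rack is at (80–328, 225–305). The green box at (600, 87) is a look-alike. Next I'll look from above the wooden rack.

```bash
python3 -m pendant '[[1,[150,-95,0],-0.5],[1,[300,-190,0],-1.0],[1,[439,-279,0],-1.196],[1,[439,-279,0],-1.196],[1,[439,-279,0],-1.196],[1,[439,-279,0],-1.196],[1,[439,-279,0],-1.196],[1,[439,-279,0],-1.196],[1,[439,-279,0],-1.196],[1,[439,-279,0],-1.196],[1,[439,-279,0],-1.196],[1,[439,-279,0],-1.196]]' 40
python3 - <<'E'
from h import *
im=cams.grab_frame("wrist");cv2.imwrite("pics/w1.png",im[:,:,::-1]);m=cams.camera_model("wrist")
np.savez("w1.npz",**m);print(Rt(),readout.read_state()["joints"],-m["R"].T@m["t"])
for q in("wood_rack","jar","wire_spool","red_pack","bearing"):
  for d in cams.masks_of("wrist",q)[:3]:
    p=d["pixels"];r=cv2.minAreaRect(np.argwhere(p)[:,::-1].astype(np.float32));print(q,round(d["p"],2),np.round(d["box"]),np.round(cv2.boxPoints(r)).tolist())
E
```

```text
t: 2.4
tcp_pos: [0.5348, -0.162, 0.2397]
ee_rot: [0.0, 0.707, 0.707, -0.0]
force: [-0.1, 0.1, -0.5]
grip_width: 0.999
grip_force: 0.0
[[ 7.38744124e-04  9.99999725e-01  6.33622640e-05]
 [ 9.99999711e-01 -7.38732585e-04 -1.81950187e-04]
 [-1.81903329e-04  6.34966603e-05 -9.99999981e-01]] [-4.11996892e-01  3.96888817e-01  1.72309621e+00 -1.65735358e-04
  1.02147671e+00 -4.11171631e-01] [ 0.53508272 -0.08405235  0.38400297]
wood_rack 0.55 [246. 100.  85. 203.] [[242.0, 302.0], [251.0, 101.0], [330.0, 104.0], [321.0, 305.0]]
wood_rack 0.3 [272. 179.  36.  29.] [[276.0, 175.0], [308.0, 175.0], [308.0, 208.0], [276.0, 208.0]]
jar 0.92 [276. 114.  46.  46.] [[267.0, 148.0], [287.0, 107.0], [327.0, 126.0], [306.0, 168.0]]
wire_spool 0.65 [267. 218.  44.  57.] [[268.0, 220.0], [310.0, 220.0], [310.0, 271.0], [268.0, 271.0]]
red_pack 0.95 [277. 177.  34.  34.] [[275.0, 208.0], [278.0, 174.0], [310.0, 177.0], [307.0, 211.0]]
red_pack 0.71 [379. 225.  33.  35.] [[375.0, 223.0], [410.0, 223.0], [410.0, 257.0], [375.0, 257.0]]
bearing 0.6 [271. 268.  29.  34.] [[271.0, 302.0], [274.0, 268.0], [302.0, 270.0], [299.0, 304.0]]
```

View pics/w1.png

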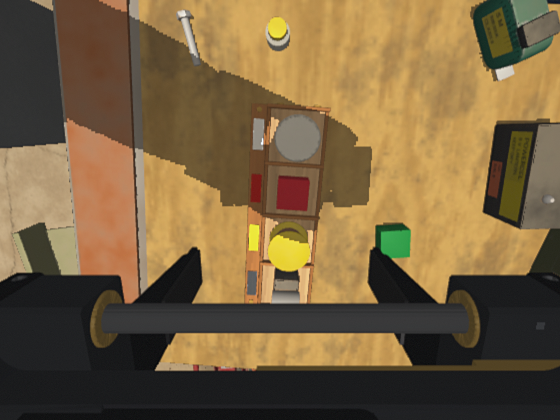

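The wrist view shows the jar (297,137), red box (293,194), spool (289,250), and the bearing partly hidden at (286,290). The labels run down the left at x≈250–258. I'll take a second view shifted towards -y, for triangulation and to see the bearing.

```bash
python3 -m pendant '[[1,[-60,0,0],0],[1,[-120,0,0],0],[1,[-120,0,0],0],[1,[-120,0,0],0]]'
cat > meas.py <<'E'
from h import *
def cents(cam,qs=("jar","wire_spool","red_pack","bearing","label_jar","label_wire_spool","label_red_pack","label_bearing")):
    o={}
    for q in qs:
        r=[]
        for d in cams.masks_of(cam,q)[:3]:
            p=np.argwhere(d["pixels"])[:,::-1];b=d["box"]
            r.append((round(d["p"],2),np.round(p.mean(0)+.5,1),np.round(b,0)))
        o[q]=r
    return o
E
python3 - <<'E'
from meas import *
im=cams.grab_frame("wrist");cv2.imwrite("pics/w2.png",im[:,:,::-1]);m=cams.camera_model("wrist")
np.savez("w2.npz",**m);print(-m["R"].T@m["t"],readout.read_state()["tcp_pos"])
for q,r in cents("wrist").items(): print(q,r)
E
```

```text
t: 3.2
tcp_pos: [0.5352, -0.2805, 0.2394]
ee_rot: [-0.0, 0.707, 0.707, 0.0]
force: [0.2, -0.6, -0.2]
grip_width: 1.0
grip_force: 0.0
[ 0.53550557 -0.20218934  0.38390145] [ 0.53538068 -0.27991525  0.23957383]
jar [(0.64, array([298. ,  18.2]), array([274.,   0.,  50.,  40.]))]
wire_spool [(0.66, array([288.7, 142.8]), array([266., 118.,  44.,  53.])), (0.61, array([253.1,  80.3]), array([245.,  65.,  13.,  32.]))]
red_pack [(0.94, array([293.3,  80.5]), array([272.,  64.,  43.,  36.])), (0.92, array([402.3, 140.9]), array([384., 130.,  38.,  29.]))]
bearing [(0.8, array([285. , 198.6]), array([268., 173.,  33.,  49.])), (0.37, array([289. , 142.9]), array([264., 117.,  45.,  53.]))]
label_jar [(0.68, array([255.5,  15.9]), array([248.,   0.,  16.,  33.]))]
label_wire_spool [(0.79, array([250.8, 138.6]), array([246., 124.,  10.,  28.]))]
label_red_pack [(0.89, array([252.7,  81.8]), array([247.,  64.,  10.,  34.]))]
label_bearing [(0.56, array([248.6, 191.7]), array([243., 178.,   9.,  26.]))]
```

View pics/w2.png

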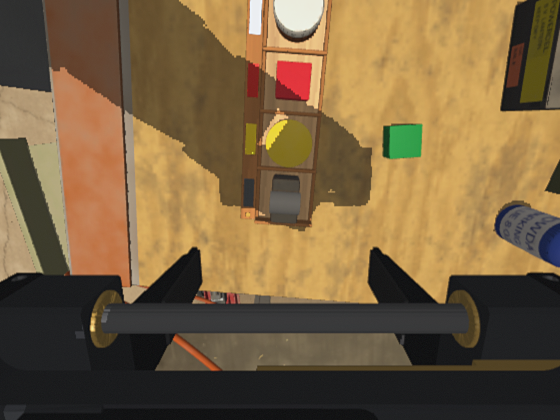

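Run:
```python
from h import *
from scipy.optimize import least_squares
a=dict(np.load("w1.npz"));b=dict(np.load("w2.npz"))
ob=[(a,0,(258,134)),(a,1,(256,188)),(a,2,(253.5,238)),(b,1,(252.5,81.8)),(b,2,(250.8,138.6)),(b,3,(248.6,191.7))]
Y=[.093,.031,-.031,-.093]
def W(p,l): c,s=np.cos(p[3]),np.sin(p[3]); return np.array([p[0]+c*l[0]-s*l[1],p[1]+s*l[0]+c*l[1],p[2]+l[2]])
def f(p): return np.hstack([proj(m,W(p,(-.043,Y[i],.006)))[0]-uv for m,i,uv in ob])
r=least_squares(f,[.53,-.18,0,0]);p=r.x;print("rack x y z yaw",p,np.round(r.fun,1))
for n,i in (("jar",0),("red",1),("spool",2),("bear",3)): print(n,W(p,(0,Y[i],.005)))
print("red tri",tri([a,b],[(293.5,194),(293.5,80.5)]))
print("spool tri",tri([a,b],[(289,253.5),(289,142.9)]))
print("spool label tri",tri([a,b],[(253.5,238),(250.8,138.6)]))
print("jar z49",ray(a,(297.5,138),.049),"bear z50",ray(b,(285,199),.05),"red z31",ray(b,(293.5,80.5),.031),"spool z45",ray(b,(289,143),.045))
```

```text
rack x y z yaw [ 0.5418724  -0.1907671  -0.00317128 -0.06678235] [-0.   0.2 -0.2 -0.1  0.2 -1.   0.3 -0.8 -0.2  0.8 -0.   0.9]
jar [ 0.54807855 -0.0979744   0.00182872]
red [ 0.54394112 -0.1598362   0.00182872]
spool [ 0.53980369 -0.22169799  0.00182872]
bear [ 0.53566626 -0.28355979  0.00182872]
red tri [ 0.54499787 -0.15933167  0.02717998]
spool tri [ 0.54002491 -0.22000265  0.05356262]
spool label tri [ 0.49756501 -0.21769936  0.00954273]
jar z49 [ 0.54829065 -0.09752245] bear z50 [ 0.53615753 -0.27779038] red z31 [ 0.54464647 -0.15979338] spool z45 [ 0.54018318 -0.22056369]
```

The rack fit agrees with the part positions, with heights within a few mm of the text. I'll grasp the bearing by its barrel ends and carry it towards the steel rack, looking at that rack on the way.

```bash
python3 -m pendant '[[1,[-3.5,0.5,60],0.067],[1,[-3.5,0.5,120],0.067],[1,[-3.5,0.5,160],0.067],[1,[-3.5,0.5,188],0.067],[1,[-3.5,0.5,188],0.067],[-1,[-3.5,0.5,188],0.067],[-1,[-3.5,0.5,188],0.067],[-1,[-3.5,0.5,188],0.067],[-1,[-3.5,0.5,188],0.067],[-1,[-3.5,0.5,188],0.067]]' 40
```

```text
t: 4.9
tcp_pos: [0.536, -0.2843, 0.0518]
ee_rot: [0.0, 0.73, 0.683, -0.0]
force: [-0.4, -0.1, 0.1]
grip_width: 0.532
grip_force: 0.0
```

```bash
python3 -m pendant '[[-1,[0,0,0],0],[-1,[0,0,0],0],[-1,[0,0,0],0],[-1,[0,0,0],0],[-1,[0,0,0],0]]'
```

```text
t: 5.52
tcp_pos: [0.5359, -0.2842, 0.0516]
ee_rot: [-0.0, 0.73, 0.683, -0.0]
force: [-0.5, -0.0, 0.5]
grip_width: 0.334
grip_force: 40.0
```

```bash
python3 -m pendant '[[-1,[0,0,-40],0],[-1,[0,0,-90],0],[-1,[50,-10,-150],0],[-1,[110,-20,-190],0],[-1,[170,-30,-190],0],[-1,[230,-40,-190],0],[-1,[290,-50,-190],0],[-1,[350,-65,-190],0],[-1,[410,-75,-190],0],[-1,[437,-79,-190],0],[-1,[437,-79,-190],0],[-1,[437,-79,-190],0],[-1,[437,-79,-190],0]]'
python3 - <<'E'
from meas import *
im=cams.grab_frame("wrist");cv2.imwrite("pics/w3.png",im[:,:,::-1]);m=cams.camera_model("wrist")
np.savez("w3.npz",**m)
for d in cams.masks_of("wrist","steel_rack")[:2]:
    p=d["pixels"].astype(np.uint8);c=max(cv2.findContours(p,0,2)[0],key=cv2.contourArea);print(d["p"],d["box"],cv2.approxPolyDP(c,6,True)[:,0].tolist())
E
```

```text
t: 7.15
tcp_pos: [0.4861, 0.1561, 0.2415]
ee_rot: [0.0, 0.73, 0.683, -0.0]
force: [0.3, 0.8, -2.7]
grip_width: 0.332
grip_force: 40.0
0.8 [249.2, 28.3, 68.3, 220.7] [[315, 30], [251, 29], [254, 247], [263, 213], [308, 214]]
```

View pics/w3.png

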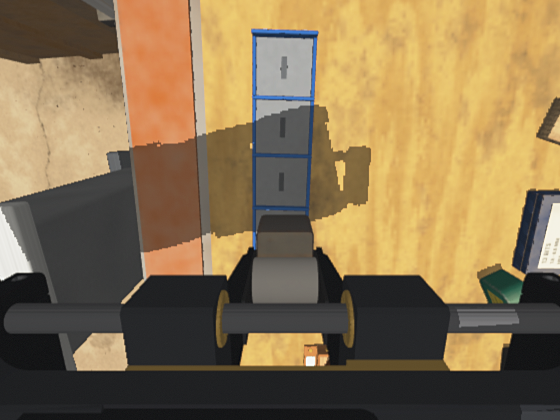

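The steel rack is at (251–318, 29–250). Its floor marks are at about (284,68), (282,127) and (281,182), and the held bearing hangs at (287,240). I'll take a second view shifted 80 mm in x.

```bash
python3 -m pendant '[[-1,[0,50,0],0],[-1,[0,80,0],0],[-1,[0,80,0],0],[-1,[0,80,0],0]]'
python3 - <<'E'
from meas import *
from scipy.optimize import least_squares
im=cams.grab_frame("wrist");cv2.imwrite("pics/w4.png",im[:,:,::-1]);m=cams.camera_model("wrist")
np.savez("w4.npz",**m);ms=[dict(np.load("w3.npz")),m,cams.camera_model("top")]
Y=[.093,.031,-.031,-.093]
def W(p,l):
    c,s=np.cos(p[3]),np.sin(p[3]); return np.array([p[0]+c*l[0]-s*l[1],p[1]+s*l[0]+c*l[1],p[2]+l[2]])
p0=[.480,.197,0,-.06]
obs=[]
ims=[cv2.imread("pics/w3.png"),cv2.imread("pics/w4.png")]
for k in (0,1):
    g=cv2.cvtColor(ims[k],6).astype(float)
    for i in range(3):
        u=proj(ms[k],W(p0,(0,Y[i],.005)))[0];print(k,i,np.round(u))
        x,y=int(u[0]),int(u[1]);w=g[y-18:y+19,x-14:x+15]
        t=np.median(w);mk=(w<t*.65).astype(np.uint8);n,L,st,ce=cv2.connectedComponentsWithStats(mk)
        c=[(st[j,4],ce[j]+[x-14,y-18]) for j in range(1,n) if st[j,4]>20];print([(a,np.round(b,1)) for a,b in c])
        if c:
            a,b=min(c,key=lambda q:abs(q[0]-150)); obs.append((k,i,b))
f=lambda p:np.hstack([proj(ms[k],W(p,(0,Y[i],.005)))[0]-uv for k,i,uv in obs])
r=least_squares(f,p0,loss="soft_l1");print(r.x,np.round(f(r.x),1))
for d in cams.masks_of("wrist","steel_rack")[:1]:
    c=max(cv2.findContours(d["pixels"].astype(np.uint8),0,2)[0],key=cv2.contourArea);print(d["p"],cv2.approxPolyDP(c,6,True)[:,0].tolist())
p=r.x
for k in (0,1,2): print([np.round(proj(ms[k],W(p,(x,y,z)))[0]).tolist() for x,y,z in ((.034,.126,.009),(-.034,.126,.009),(-.034,-.126,.009),(.034,-.126,.009))])
for k in (0,1):
    for x,y,z in [(x,y,.009) for x in(-.034,.034) for y in (-.124,-.062,0,.062)]+[(x,.126,.022) for x in(-.034,.034)]+[(0,v,.005) for v in Y]:
        u=proj(ms[k],W(p,(x,y,z)))[0];cv2.circle(ims[k],(int(round(u[0])),int(round(u[1]))),1,(0,0,255),-1)
v=np.hstack([cv2.resize(i[10:270,200:380],None,fx=2.2,fy=2.2) for i in ims]);cv2.imwrite("pics/ov.png",v)
E
```

```text
t: 7.75
tcp_pos: [0.5652, 0.1513, 0.2413]
ee_rot: [-0.0, 0.73, 0.683, -0.0]
force: [-0.6, 0.2, -3.0]
grip_width: 0.334
grip_force: 40.0
0 0 [275.  70.]
[]
0 1 [276. 130.]
[]
0 2 [277. 184.]
[]
1 0 [202.  71.]
[]
1 1 [207. 131.]
[(np.int32(47), array([212.6, 133.4]))]
1 2 [210. 185.]
[]
[ 0.48610292  0.19338389 -0.00143388 -0.06019556] [ 0. -0.]
0.79 [[175, 30], [188, 259], [236, 261], [243, 251], [241, 38], [230, 30]]
[[313.0, 39.0], [248.0, 39.0], [256.0, 262.0], [310.0, 261.0]]
[[238.0, 40.0], [173.0, 40.0], [193.0, 262.0], [247.0, 262.0]]
[[157.0, 231.0], [154.0, 257.0], [252.0, 261.0], [253.0, 235.0]]
```

View pics/ov.png

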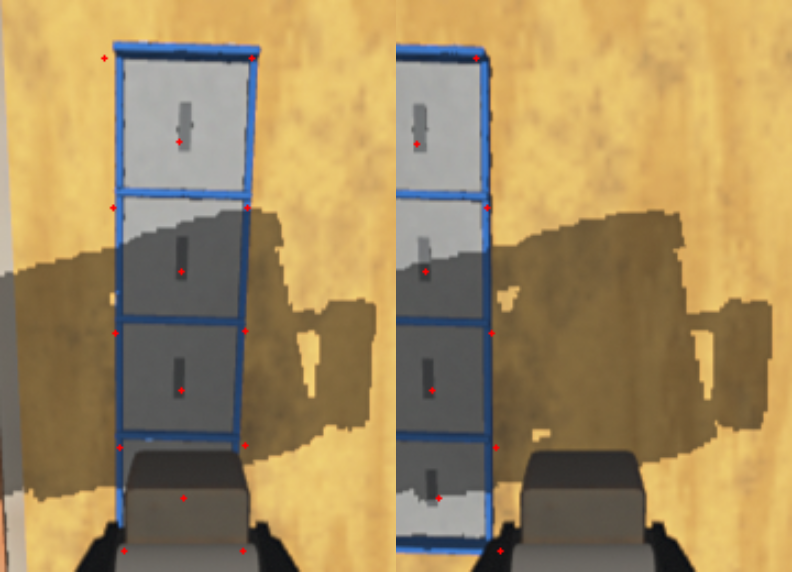

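The marks read clearly in both views; my automatic blob finder missed them. I'll fit from the pixel positions I read off the overlay.

```bash
cat > rack.py <<'E'
from h import *
from scipy.optimize import least_squares
ms=[dict(np.load("w3.npz")),dict(np.load("w4.npz"))]
Y=[.093,.031,-.031,-.093]
def W(p,l):
    c,s=np.cos(p[3]),np.sin(p[3]); return np.array([p[0]+c*l[0]-s*l[1],p[1]+s*l[0]+c*l[1],p[2]+l[2]])
E
python3 - <<'E'
from rack import *
obs=[(0,0,(283.9,67.7)),(0,1,(282.7,127.7)),(0,2,(282.3,182.3)),(1,0,(210.9,68.2)),(1,1,(213.2,127.7)),(1,2,(214.5,182.3)),(1,3,(216.4,231.8))]
f=lambda p:np.hstack([proj(ms[k],W(p,(0,Y[i],.005)))[0]-uv for k,i,uv in obs])
r=least_squares(f,[.48,.197,0,-.06]);p=r.x;print(p,np.round(f(p),1))
g=lambda q:f([q[0],q[1],0,q[2]]);r=least_squares(g,[.48,.197,-.06]);q=r.x;p=[q[0],q[1],0,q[2]];print(p,np.round(r.fun,1))
for i in range(4): print(i,W(p,(0,Y[i],.005)))
ims=[cv2.imread(f"pics/w{k}.png") for k in(3,4)]
for k in (0,1):
    for x,y,z in [(x,y,z) for x,z in((-.032,.009),(.032,.009),(0,.014)) for y in (-.062,0,.062)]+[(x,y,.022) for x in(-.032,0,.032) for y in (-.124,.124)]+[(0,v,.005) for v in Y]:
        u=proj(ms[k],W(p,(x,y,z)))[0];cv2.circle(ims[k],(int(round(u[0])),int(round(u[1]))),1,(0,0,255),-1)
cv2.imwrite("pics/ov2.png",np.hstack([cv2.resize(i[10:270,170:350],None,fx=2.2,fy=2.2) for i in ims]))
T=W(p,(0,Y[0],.005));print("yaw spin",-(p[3]+.0668), "shift", shift([T[0],T[1],.052]))
E
```

```text
[ 4.86790141e-01  1.99343385e-01  4.61064604e-04 -9.14938657e-02] [ 0.2 -0.1  0.1 -0.3 -0.6 -0.5  0.   0.1 -0.2  0.3  0.4  0.1  0.2  0.4]
[np.float64(0.48673192526387504), np.float64(0.19933657861457818), 0, np.float64(-0.09160642870796312)] [ 0.1 -0.   0.1 -0.3 -0.7 -0.5  0.1  0.2 -0.2  0.3  0.4  0.1  0.2  0.3]
0 [0.49523941 0.29194664 0.005     ]
1 [0.48956775 0.2302066  0.005     ]
2 [0.4838961  0.16846656 0.005     ]
3 [0.47822444 0.10672652 0.005     ]
yaw spin 0.024806428707963124 shift [135.47302674 -78.90727416 189.73094185]
```

View pics/ov2.png

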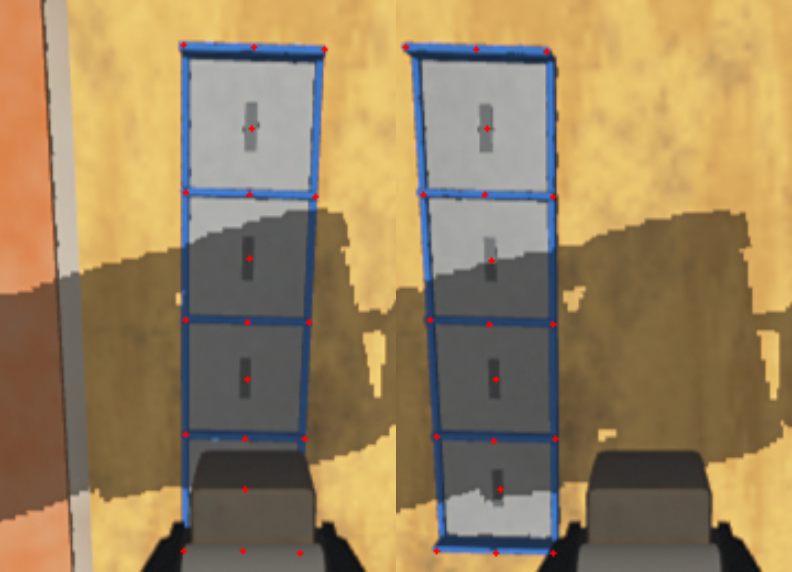

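The overlay fits in both views. I'll place the bearing in the leftmost bay.

```bash
python3 -m pendant '[[-1,[50,-30,40],0.025],[-1,[100,-60,60],0.025],[-1,[135.5,-79,100],0.025],[-1,[135.5,-79,130],0.025],[-1,[135.5,-79,165],0.025],[-1,[135.5,-79,180],0.025],[-1,[135.5,-79,185],0.025],[-1,[135.5,-79,188.5],0.025],[-1,[135.5,-79,188.5],0.025],[-1,[135.5,-79,188.5],0.025]]'
```

```text
t: 9.1
tcp_pos: [0.4962, 0.2922, 0.0538]
ee_rot: [0.0, 0.739, 0.674, 0.001]
force: [0.4, -0.2, -2.7]
grip_width: 0.337
grip_force: 40.0
```

```bash
python3 -m pendant '[[-1,[0,0,2],0],[-1,[0,0,2],0],[0.6,[0,0,2],0],[0.6,[0,0,2],0],[0.6,[0,0,2],0],[0.6,[0,0,2],0],[0.6,[0,0,-50],0],[0.6,[0,0,-100],0],[0.6,[0,0,-150],0],[0.6,[0,0,-150],0]]'
python3 - <<'E'
from h import *
print("spool spin",-.0916+.0668,shift([.5400,-.2212,.0495]),readout.read_state()["tcp_pos"])
E
```

```text
t: 10.35
tcp_pos: [0.497, 0.2927, 0.2067]
ee_rot: [0.001, 0.738, 0.674, 0.003]
force: [0.5, 0.9, -0.4]
grip_width: 0.796
grip_force: 0.0
spool spin -0.024800000000000003 [-508.3747327    88.51939923  156.11763782] [0.4970299  0.2926978  0.20671289]
```

```bash
python3 -m pendant '[[0.6,[-60,10,0],-0.025],[0.6,[-120,20,0],-0.025],[0.6,[-180,30,0],-0.025],[0.6,[-240,40,0],-0.025],[0.6,[-300,50,0],-0.025],[0.6,[-360,62,0],-0.025],[0.6,[-420,72,0],-0.025],[0.6,[-480,82,0],-0.025],[0.6,[-508,88.5,50],-0.025],[0.6,[-508,88.5,100],-0.025],[0.6,[-508,88.5,135],-0.025],[0.6,[-508,88.5,150],-0.025],[0.6,[-508,88.5,154],-0.025],[0.6,[-508,88.5,156],-0.025],[0.6,[-508,88.5,156],-0.025]]' 30
```

```text
t: 12.22
tcp_pos: [0.5383, -0.2219, 0.0481]
ee_rot: [0.001, 0.73, 0.683, 0.0]
force: [-0.3, 0.1, -0.9]
grip_width: 0.802
grip_force: 0.0
```

```bash
python3 -m pendant '[[0.6,[0.6,1.5,-1],0],[-1,[0.6,1.5,-1],0],[-1,[0.6,1.5,-1],0],[-1,[0.6,1.5,-1],0],[-1,[0.6,1.5,-1],0],[-1,[0.6,1.5,-1],0],[-1,[0.6,1.5,-1],0],[-1,[0.6,1.5,-1],0],[-1,[0.6,1.5,-15],0],[-1,[0.6,1.5,-40],0],[-1,[0.6,1.5,-70],0],[-1,[0.6,1.5,-70],0]]'
python3 - <<'E'
from h import *
im=cams.grab_frame("wrist");cv2.imwrite("pics/w5.png",im[:,:,::-1])
print(shift([.4896,.2302,.051]),readout.read_state()["tcp_pos"])
E
```

```text
t: 13.72
tcp_pos: [0.5403, -0.2217, 0.1196]
ee_rot: [0.002, 0.73, 0.683, 0.001]
force: [0.4, -0.1, -2.0]
grip_width: 0.487
grip_force: 30.0
[447.38235418 -79.83284424  66.54115011] [ 0.53963027 -0.22140476  0.11809763]
```

View pics/w5.png

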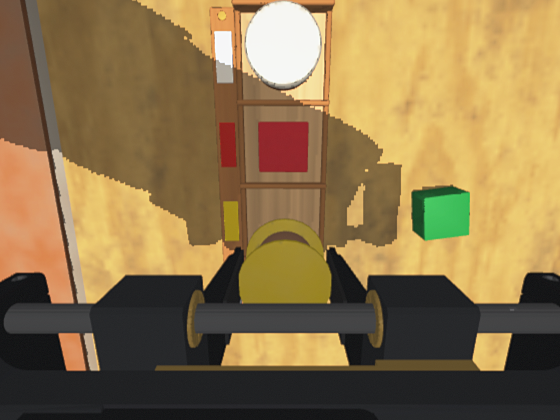

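The spool is held by its top flange and hangs straight (285,260). I'll carry it over.

```bash
python3 -m pendant '[[-1,[0,0,-50],0.025],[-1,[55,-10,-70],0.025],[-1,[115,-20,-70],0.025],[-1,[175,-30,-70],0.025],[-1,[235,-42,-70],0.025],[-1,[295,-53,-70],0.025],[-1,[355,-64,-70],0.025],[-1,[415,-74,-70],0.025],[-1,[447.5,-80,-40],0.025],[-1,[447.5,-80,0],0.025],[-1,[447.5,-80,35],0.025],[-1,[447.5,-80,55],0.025],[-1,[447.5,-80,62],0.025],[-1,[447.5,-80,66],0.025],[-1,[447.5,-80,66],0.025],[-1,[447.5,-80,66],0.025]]'
```

```text
t: 15.78
tcp_pos: [0.4894, 0.2306, 0.0517]
ee_rot: [0.0, 0.739, 0.674, 0.0]
force: [-0.5, 0.5, -0.1]
grip_width: 0.487
grip_force: 30.0
```

```bash
python3 -m pendant '[[-1,[0,0,1],0],[-1,[0,0,1.5],0],[-1,[0,0,1.5],0]]'
```

```text
t: 16.15
tcp_pos: [0.4891, 0.2305, 0.0497]
ee_rot: [0.0, 0.739, 0.674, 0.0]
force: [0.1, -0.3, -1.1]
grip_width: 0.486
grip_force: 30.0
```

```bash
python3 -m pendant '[[0.6,[0,0,0],0],[0.6,[0,0,0],0],[0.6,[0,0,0],0],[0.6,[0,0,0],0],[0.6,[0,0,-50],0],[0.6,[0,0,-100],0],[0.6,[0,0,-140],0],[0.6,[0,0,-140],0]]'
python3 - <<'E'
from h import *
print(shift([.5444,-.1598,.038]),readout.read_state()["tcp_pos"])
E
```

```text
t: 17.15
tcp_pos: [0.49, 0.2309, 0.1924]
ee_rot: [0.001, 0.738, 0.674, 0.002]
force: [-0.3, -0.1, -0.9]
grip_width: 0.8
grip_force: 0.0
[-384.4365488    88.85008274  154.05284183] [0.490017   0.23086942 0.19239548]
```

```bash
python3 -m pendant '[[0.6,[-60,14,0],-0.025],[0.6,[-120,28,0],-0.025],[0.6,[-180,42,0],-0.025],[0.6,[-240,56,0],-0.025],[0.6,[-300,70,0],-0.025],[0.6,[-360,84,0],-0.025],[0.6,[-384,89,50],-0.025],[0.6,[-384,89,100],-0.025],[0.6,[-384,89,130],-0.025],[0.6,[-384,89,145],-0.025],[0.6,[-384,89,150],-0.025],[0.6,[-384,89,152],-0.025],[0.6,[-384,89,152],-0.025]]'
```

```text
t: 18.77
tcp_pos: [0.5433, -0.1601, 0.0385]
ee_rot: [0.001, 0.73, 0.683, 0.0]
force: [0.6, 0.2, 0.1]
grip_width: 0.801
grip_force: 0.0
```

```bash
python3 -m pendant '[[0.6,[0,1,0],0],[-1,[0,1,0],0],[-1,[0,1,0],0],[-1,[0,1,0],0],[-1,[0,1,0],0],[-1,[0,1,0],0],[-1,[0,1,0],0],[-1,[0,1,0],0],[-1,[0,1,0],0],[-1,[0,1,0],0],[-1,[0,1,-15],0],[-1,[0,1,-50],0],[-1,[0,1,-100],0],[-1,[0,1,-150],0],[-1,[0,1,-150],0],[-1,[0,1,-150],0]]'
python3 - <<'E'
from h import *
print(shift([.4839,.1685,.0395]),readout.read_state()["tcp_pos"])
E
```

```text
t: 20.78
tcp_pos: [0.5435, -0.1599, 0.1878]
ee_rot: [0.0, 0.73, 0.683, -0.0]
force: [0.6, -0.1, -1.0]
grip_width: 0.367
grip_force: 30.0
[323.74918862 -81.12347215 148.23852339] [ 0.54349558 -0.15987309  0.18778585]
```

```bash
python3 -m pendant '[[-1,[60,-15,0],0.025],[-1,[120,-30,0],0.025],[-1,[180,-45,0],0.025],[-1,[240,-60,0],0.025],[-1,[300,-75,0],0.025],[-1,[324,-81,40],0.025],[-1,[324,-81,90],0.025],[-1,[324,-81,125],0.025],[-1,[324,-81,140],0.025],[-1,[324,-81,145],0.025],[-1,[324,-81,147],0.025],[-1,[324,-81,147],0.025]]'
```

```text
t: 22.28
tcp_pos: [0.4848, 0.1686, 0.0414]
ee_rot: [0.0, 0.739, 0.674, 0.001]
force: [-0.0, -0.3, 0.4]
grip_width: 0.363
grip_force: 30.0
```

```bash
python3 -m pendant '[[-1,[0,-0.5,2],0],[-1,[0,-0.5,2],0],[0.6,[0,-0.5,2],0],[0.6,[0,-0.5,2],0],[0.6,[0,-0.5,2],0],[0.6,[0,-0.5,2],0],[0.6,[0,-0.5,-50],0],[0.6,[0,-0.5,-100],0],[0.6,[0,-0.5,-140],0],[0.6,[0,-0.5,-140],0]]'
python3 - <<'E'
from h import *
print(shift([.5482,-.0978,.042]),readout.read_state()["tcp_pos"])
E
```

```text
t: 23.52
tcp_pos: [0.4848, 0.1689, 0.1833]
ee_rot: [0.001, 0.739, 0.674, 0.002]
force: [-0.2, 0.4, -0.6]
grip_width: 0.797
grip_force: 0.0
[-260.03852097   86.59971722  141.31373297] [0.48482166 0.1688831  0.18325304]
```

```bash
python3 -m pendant '[[0.6,[-60,20,0],-0.025],[0.6,[-120,40,0],-0.025],[0.6,[-180,60,0],-0.025],[0.6,[-240,80,0],-0.025],[0.6,[-260,87.5,30],-0.025],[0.6,[-260,87.5,80],-0.025],[0.6,[-260,87.5,115],-0.025],[0.6,[-260,87.5,130],-0.025],[0.6,[-260,87.5,138],-0.025],[0.6,[-260,87.5,140],-0.025],[0.6,[-260,87.5,140],-0.025]]'
```

```text
t: 24.9
tcp_pos: [0.5478, -0.0983, 0.0414]
ee_rot: [0.001, 0.73, 0.683, 0.0]
force: [0.1, 0.7, 0.3]
grip_width: 0.796
grip_force: 0.0
```

```bash
python3 -m pendant '[[-1,[0,0.3,0],0],[-1,[0,0.3,0],0],[-1,[0,0.3,0],0],[-1,[0,0.3,0],0],[-1,[0,0.3,0],0],[-1,[0,0.3,0],0],[-1,[0,0.3,0],0],[-1,[0,0.3,0],0],[-1,[0,0.3,-15],0],[-1,[0,0.3,-50],0],[-1,[0,0.3,-100],0],[-1,[0,0.3,-150],0],[-1,[0,0.3,-150],0],[-1,[0,0.3,-150],0]]'
python3 - <<'E'
from h import *
print(shift([.4783,.1067,.0425]),readout.read_state()["tcp_pos"])
im=cams.grab_frame("wrist");cv2.imwrite("pics/w6.png",im[:,:,::-1])
E
```

```text
t: 26.65
tcp_pos: [0.5473, -0.0982, 0.1906]
ee_rot: [-0.0, 0.73, 0.683, -0.0]
force: [-0.5, 0.6, -1.3]
grip_width: 0.484
grip_force: 30.0
[199.864965   -82.28831048 148.07000826] [ 0.54725951 -0.098154    0.19055918]
```

View pics/w6.png

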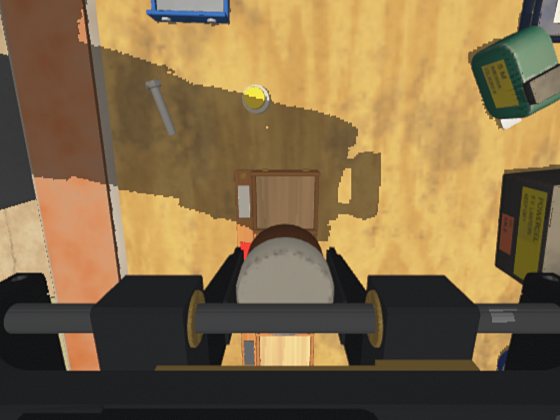

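The jar is held upright at (285,270) and the wooden rack is empty. I'll carry it to the rightmost steel bay.

```bash
python3 -m pendant '[[-1,[60,-25,-10],0.025],[-1,[120,-50,-10],0.025],[-1,[175,-72,0],0.025],[-1,[200,-82,30],0.025],[-1,[200,-82,80],0.025],[-1,[200,-82,120],0.025],[-1,[200,-82,140],0.025],[-1,[200,-82,145],0.025],[-1,[200,-82,148],0.025],[-1,[200,-82,148],0.025]]'
```

```text
t: 27.95
tcp_pos: [0.4793, 0.1067, 0.043]
ee_rot: [0.0, 0.739, 0.674, 0.0]
force: [0.1, -0.5, -0.3]
grip_width: 0.488
grip_force: 30.0
```

```bash
python3 -m pendant '[[-1,[0,-0.7,1],0],[-1,[0,-0.7,1],0],[0.6,[0,-0.7,1],0],[0.6,[0,-0.7,1],0],[0.6,[0,-0.7,1],0],[0.6,[0,-0.7,1],0],[1,[0,0,-50],0],[1,[0,0,-110],0],[1,[0,0,-170],0],[1,[0,0,-220],0],[1,[0,0,-220],0],[1,[0,0,-220],0]]'
python3 - <<'E'
from meas import *
from rack import W,Y
im=cams.grab_frame("wrist");m=cams.camera_model("wrist");p=[.4867,.1993,0,-.0916];im=im[:,:,::-1].copy()
for i,z in enumerate((.057,.045,.031,.049)):
    u=proj(m,W(p,(0,Y[i],z)))[0];print(i,np.round(u));cv2.circle(im,tuple(int(round(v)) for v in u),2,(255,0,255),-1)
cv2.imwrite("pics/w7.png",im)
for n,z in (("jar",.049),("wire_spool",.045),("red_pack",.031),("bearing",.045)):
    for d in cams.masks_of("wrist",n)[:2]:
        b=d["box"];q=ray(m,(b[0]+b[2]/2,b[1]+b[3]/2),z)-p[:2];c,s=np.cos(p[3]),np.sin(p[3]);print(n,round(d["p"],2),np.round(b),np.round([c*q[0]+s*q[1],-s*q[0]+c*q[1]],4))
print(readout.read_state()["force"])
E
```

```text
t: 29.45
tcp_pos: [0.4786, 0.1067, 0.2619]
ee_rot: [-0.0, 0.739, 0.674, -0.0]
force: [-0.2, 0.3, -0.2]
grip_width: 0.996
grip_force: 0.0
0 [284.   4.]
1 [284.  77.]
2 [284. 139.]
3 [284. 196.]
jar 0.8 [264. 168.  40.  48.] [-0.0003 -0.0878]
wire_spool 0.64 [263.  49.  44.  59.] [0.0012 0.0293]
red_pack 0.79 [270. 124.  33.  33.] [ 0.0021 -0.0327]
red_pack 0.33 [309. 330.  64.  36.] [ 0.0771 -0.3064]
bearing 0.96 [269.   0.  33.  44.] [0.0017 0.0812]
[-0.78611592  0.65789609 -0.28660418]
```

View pics/w7.png

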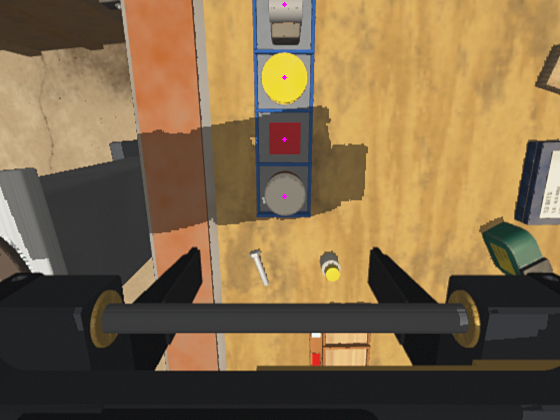

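All four parts stand centred and upright in the right bays: bearing (285,8), spool (284,77), red box (284,139), jar (284,195). Their tops are within a few pixels of the predicted points, and the gripper is clear.

```bash
python3 -c "
from rig import job;print(job.hand_in())"
```

```text
the job is handed in; nothing more can be done
None
```

All four parts now stand in the steel rack in reverse order (left to right: bearing, spool, red box, jar), released and checked from the wrist camera; the job was handed in at about 30 s, and no verdict came back.

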